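# Close a push-and-turn cap on a cleaner bottle

## Task

Pick the blue push-and-turn cap up from the bench, set it upright over the neck of the amber bottle so that its three inner lugs drop through the gaps of the neck, press it down against the sprung seal and turn it clockwise (seen from above) until the lugs snap into their notches, then let go. It is a glass bottle, so lean on it gently, with less than 25 N (about 2.5 kg), and leave the foil roll, solder spool, empty jar and red pliers where they are.

Things in the scene. Friction and masses are not known exactly. Their poses are not given: they have to be found in the camera images.
- cap: loose blue twelve-sided plastic cap, 60 g, 52 mm across flats, 40 mm high, standing upright on the bench, skirt down. Origin: centre of its lower edge, z up. Flats face 0, 30, 60.. degrees from its x axis. Solid from 14 to 40 mm above the origin (grip it there); below, an open skirt, inner radius 22 mm, wall 4 mm.
- cap_lug (a point): middle of one lug, 19.5 mm along the cap's x axis, 2 mm above its lower edge. Three such lugs point inwards at the skirt's lower edge, at 0, 120 and 240 degrees from the cap's x axis: 6 mm wide, 4 mm high, reaching in to 17 mm from the cap's axis. Three white bars on the cap's top show where the lugs are.
- stand: fixed wooden block 110 x 110 x 45 mm, rubber collar on top (53 mm high in all), holding the amber bottle; origin: centre of its underside, z up, on the bottle's axis. Bottle 65 mm in diameter; shoulder 34 to 55 mm below the neck's top; neck 30 mm in diameter, with a 36 mm bead 27 mm below its top.
- neck (a point): point fixed to the stand on the bottle's axis, 130 mm above the bench: MEAN height of the neck's top, which is flush with the top of a white locking ring (outer radius 20 mm). The true height is 10 mm more or less (120 to 140 mm) and is not measured: feel or see it. Locked, the cap's lower edge is 7.5 mm below the ring's true top.
- gap (a point): point fixed to the stand, 18 mm along its x axis from the neck point: MEAN place of one of the ring's three gaps (36 degrees wide, 120 apart) that let the lugs down. The bottle stands turned in its collar by up to 0.4 rad either way, not measured: feel or see it. Anticlockwise of each gap is a solid wall.
- notch (a point): point fixed to the stand, 58 degrees clockwise (from above) of the gap point: MEAN middle of a notch. Clockwise of each gap: from 18 to 44 degrees off its centre a ledge 6 mm thick, which the lug must pass beneath; from 44 to 72 degrees the notch, underside 3.5 mm below the ring's top, where the lug locks; then a solid stop. So the cap turns about 1 rad, at most 63 degrees past the gap's centre.
- seal (a joint): black sprung rubber plug, 21 mm in diameter, in the bottle's mouth: m pressed down; 0 at rest, top 10 mm above the ring's top. Takes 2 N plus 2 N per mm. The cap's solid part presses it: 3.5 mm when locked, 6 mm or more (14 N) to pass the ledges; at 10 mm (22 N) the cap lands on the neck. Lugs on top of the ring: stays 0. Lugs in the gaps: an unpressed cap rests on it, 4 mm lower than on the ring.
- bottle (a joint): how far the bottle is pushed down into its rubber foot, m: about 0 unloaded, 0.1 mm per N leaned on it; 2.5 mm stands for 25 N, the most that is allowed.
- foil_roll_b: loose black foil roll, 68 x 68 x 10 mm, lying flat; origin under its centre; a bystander
- solder_spool: loose spool of solder with pale grey flanges, 58 mm in diameter, 45 mm high, the one nearest the bottle; origin under its centre; a bystander
- glass_jar: loose empty clear glass jar, 71 mm in diameter, 107 mm high; origin under its centre; a bystander
- grozing_pliers: loose pliers with red handles, 168 x 61 x 18 mm, lying flat; origin under its centre; a bystander
Not all that is in view belongs to the job. Of the things that look like the cap, take the one that is farthest to the robot's right at the start.

How it is judged:
By the outcome, as a careful person would: the job done as asked, in the order asked, and still so for the second after the job is handed in, with the robot touching nothing.
It also fails if it takes over 61 s, if anything falls off the work surface, if the arm or the gripper's body presses on something with over 40 N, if the wrist force passes 120 N, or if a joint passes its speed limit or range.

## Robot

A 6-joint arm with a two-finger parallel gripper is mounted at the origin on a cart in front of the work surface, level with it; the furniture and walls round the work are solid. World frame = base frame: x ahead of the robot, y to its left, z up, the work surface at z = 0. Lengths are in mm, angles in rad, forces in N, time in s.
With the tool pointing down it reaches from about 275 to 750 mm from the base axis. Payload 10.2 kg.
Tool frame: the origin (TCP) lies at the very end of the fingers, on their centre line; the grasp point (between the pads) lies 19 mm behind it; x points along the fingers, y is the direction in which the jaws open and shut, and the axes are right-handed (so a half turn about x gives the same grasp; the last joint's range is limited). The gripper opens to 85 mm and grips with 20 to 120 N. Pads are 22 mm wide; open, the fingers measure 114 mm over their backs; the gripper's body (76 mm by 85 mm) begins 54 mm behind the grasp point. The pads swing forward as they close: fully open they stand 13 mm farther back than shut.
Start: joints at [-0.223, 0.313, 1.498, -0, 1.331, -0.223], TCP at [525.006, -0.013, 231.294] pointing down, gripper open.
Joint ranges: [-2.94, 2.94], [-0.97, 2.17], [0.19, 2.56], [-1.23, 4.37], [0.02, 3.11], [-2.88, 2.88]. Speed limits (rad/s): [2.39, 2.39, 3.01, 3.14, 3.14, 3.14].

## Interface

Orientations are given as a unit quaternion [w, x, y, z].
In Python, from rig import ctrl, viewer, order gives the robot as it stands. The module is installed in compiled form; this text tells all that it offers.
- The arm moves only by the tool carry_out, never from a script. Its argument "deltas" is a list of rows, each a list of 7 numbers: the gripper command: -1 is fully open, 1 is shut, values between are in proportion, then the shift along the tool's x, y, z in mm, then the turn, a rotation vector about the tool's x, y, z in degrees. A call has exactly 5 rows; each row is the pose to reach, as a shift and turn from the pose commanded when the call began, along the tool's axes at that moment; what a row does not reach only later rows make up. A row lasts 1/8 s, in which the tool goes at most 62.5 mm and 10.7 degrees, less where a joint would pass 70% of its speed; a pose out of reach is approached as far as the arm can. A call with a gripper value outside its range is refused whole. The fingers move at their own pace and stop on an object; "newtons" is the grip in N (left out, the last holds). Time passes only in rows, so rows that repeat a pose let the fingers close, or fill a call up. It gives the time, the measured TCP pose, the force and the opening at its end, in the units of the state.
- ctrl.sense(): the state, without advancing time (a new reading comes with each control period).
- viewer.capture(name): name is "scene" or "side" or "wrist"; returns the picture (420x560x3 uint8, red, green, blue); there is no depth.
- viewer.calibration(name): a dict with "fx", "fy", "cx", "cy" (pixels), "k1" (the pictures are not rectified: a ray, as slopes to the right and down, at radius r is drawn at 1 + k1 r^2 times it, then the intrinsics apply), "xyz" and "attitude" of the camera in the world; the wrist camera has in their place "T_tool_cam" (4x4, takes a point from camera to tool coordinates, whose origin is the TCP and whose axes are the tool frame's). Camera axes: x right, y down, z forward; pixel columns grow to the right and rows downward; lengths in mm; the calibration is good to about 2 mm. A picture is of the moment at which its call begins: read the wrist's pose just before it. calibration takes no time and is no camera call.
- order.finish_job(): hands the job in, once; it reports no verdict.
The state is a dict: "time_s": time; "joints": joint angles; "dq": joint speeds; "tau": joint torques, N m; "eef_pos": TCP position; "ee_rot": TCP orientation; "force": force on the tool from outside, world axes, zero at the start; "wrist_torque": the same for the moment, N m; "grip_width": opening from 0.0 (shut) to 1.0 (fully open).
Only numpy, scipy, OpenCV 4.12 (cv2) and the standard library are available. Lean on these libraries where they do the work, as an engineer would, in place of code of your own. Each camera call takes 0.05 s, during which the arm holds its last target. There are 200 camera calls.

## Working session

There is one attempt and no reset: what is moved stays moved. The work goes in short steps, Python scripts to look and compute and a tool call to move; the robot and the scene stay as the last step left them, time stands still between calls to the robot, and variables do not carry over. Pictures are saved under pics/ and viewed, about 8 in all and at most 12, crops included, and the job is handed in when it is done.

Besides the shell and the picture viewer there is one more tool, called after "Emit:" as name(argument=value, ...), one argument or row to a line, values as JSON. carry_out: Moves the arm, as the interface text tells. Its arguments: {"type":"object","properties":{"deltas":{"type":"array"},"newtons":{"type":"number"}},"required":["deltas"]}

```bash
mkdir -p pics && cat > h.py <<'E'
import numpy as np, cv2
from scipy.spatial.transform import Rotation as R
from rig import ctrl, viewer, order
def snap(n,f):
    im=viewer.capture(n); cv2.imwrite('pics/'+f,im[:,:,::-1]); return im
def Rq(q): return R.from_quat(np.roll(q,-1)).as_matrix()
E
python3 - <<'E'
from h import *
a=snap('scene','a.png');b=snap('side','b.png')
for n in('scene','side','wrist'): print(n,viewer.calibration(n))
print(ctrl.sense())
E
```

```text
scene {'fx': 534.0783215112875, 'fy': 534.0783215112875, 'cx': 272.07288529782755, 'cy': 202.2008947860034, 'k1': 0.0562964454051469, 'xyz': array([-333.66504811, -841.21461477,  753.07211433]), 'attitude': array([-0.5035022 ,  0.7942564 , -0.28249902,  0.18930562])}
side {'fx': 402.5353782041325, 'fy': 402.5353782041325, 'cx': 275.36457797156464, 'cy': 206.5446198573076, 'k1': -0.025391129878492676, 'xyz': array([ 429.34427779, 1044.34287357,  654.35955077]), 'attitude': array([ 0.04354965, -0.05930321,  0.87474856, -0.47895878])}
wrist {'fx': 322.14628737580415, 'fy': 322.14628737580415, 'cx': 284.27726762182147, 'cy': 210.5489279560186, 'k1': -0.04356470531982234, 'T_tool_cam': array([[-1.44071148e-04, -2.71406524e-01,  9.62464793e-01,
        -1.42082257e+02],
       [ 9.99999631e-01,  7.76451755e-04,  3.68642228e-04,
        -8.96892746e-01],
       [-8.47359383e-04,  9.62464491e-01,  2.71406312e-01,
        -6.91072949e+01],
       [ 0.00000000e+00,  0.00000000e+00,  0.00000000e+00,
         1.00000000e+00]])}
{'time_s': 0.1, 'joints': array([-2.23419486e-01,  3.13393538e-01,  1.49835446e+00,  4.15538615e-05,
        1.33104250e+00, -2.23417212e-01]), 'dq': array([ 0.00021209, -0.00035823, -0.00050449, -0.00011665, -0.0009415 ,
       -0.00157453]), 'tau': array([ 2.30574413e-03, -4.12899542e+01, -2.60142785e+01, -1.81123951e-04,
        3.02137116e-03,  1.15447833e-05]), 'eef_pos': array([5.24764371e+02, 4.17095455e-02, 2.30795080e+02]), 'ee_rot': array([ 0.4996309 ,  0.49978936,  0.50036284, -0.50021655]), 'force': array([0.50705869, 0.45472686, 0.61743734]), 'wrist_torque': array([-4.92690668e-05,  3.25654422e-02, -4.61887020e-02]), 'grip_width': 0.996959618234406}
```

View pics/a.png

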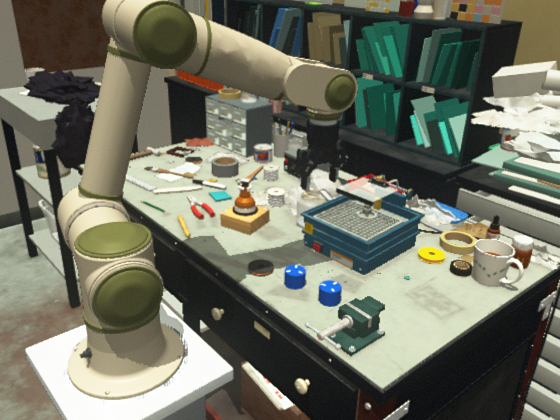

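View pics/b.png

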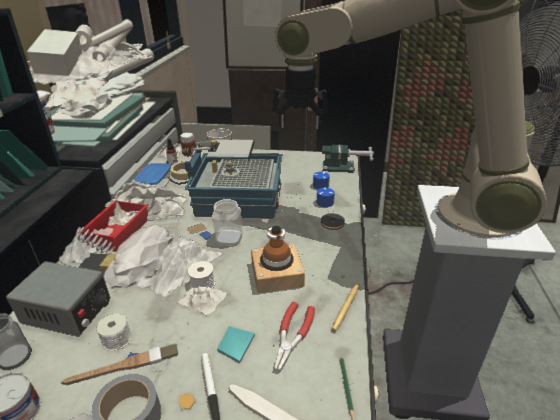

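Two candidates look like the cap: scene pixels (294,277) and (330,292), which are side pixels (326,197) and (321,180). The bottle is at scene (245,205) and side (277,255). Next I'll locate them all and pick the cap with the smallest y.

```bash
cat >> h.py <<'E'
def ray(n,u,v,s=None):
    c=viewer.calibration(n)
    p=np.array([(u-c['cx'])/c['fx'],(v-c['cy'])/c['fy']]); q=p.copy()
    for _ in range(20): q=p/(1+c['k1']*(q@q))
    d=np.r_[q,1]
    if n=='wrist':
        T=c['T_tool_cam']; Rw=Rq(s['ee_rot']); return s['eef_pos']+Rw@T[:3,3], Rw@T[:3,:3]@d
    return c['xyz'], Rq(c['attitude'])@d
def onz(n,u,v,z,s=None):
    o,d=ray(n,u,v,s); return o+d*(z-o[2])/d[2]
def cross(a,b):
    (o,d),(p,e)=a,b; d=d/np.linalg.norm(d); e=e/np.linalg.norm(e)
    t=np.linalg.lstsq(np.c_[d,-e],p-o,rcond=None)[0]
    A,B=o+t[0]*d,p+t[1]*e; return (A+B)/2,np.linalg.norm(A-B)
E
python3 - <<'E'
from h import *
for f,n in(('a','scene'),('b','side')):
    im=cv2.imread(f'pics/{f}.png'); hsv=cv2.cvtColor(im,cv2.COLOR_BGR2HSV)
    m=cv2.inRange(hsv,(110,150,60),(130,255,255)); k,l,st,ce=cv2.connectedComponentsWithStats(m)
    for i in range(1,k):
        if st[i,4]>80: print(n,st[i],ce[i],onz(n,*ce[i],22).round(1))
s=ctrl.sense()
print('neck',cross(ray('scene',245,184),ray('side',277,230)))
# stand top corners
for p in((221,215),(244,226),(270,211),(247,201)): print('st scene',onz('scene',*p,45).round(1))
for p in((251,262),(299,253),(304,272),(256,280)): print('st side',onz('side',*p,45).round(1))
im=np.vstack([cv2.resize(cv2.imread('pics/a.png')[165:310,200:360],(640,580//2*2//2*2//1),interpolation=2)[:580]])
c1=cv2.resize(cv2.imread('pics/a.png')[165:310,205:355],(400,387),interpolation=2)
c2=cv2.resize(cv2.imread('pics/b.png')[165:310,210:360],(400,387),interpolation=2)
cv2.imwrite('pics/c.png',np.hstack([c1,c2]))
w=snap('wrist','w0.png')
E
```

```text
scene [285 271  20  18 215] [294.40930233 280.60465116] [431.6 -26.   22. ]
scene [319 288  22  18 226] [329.45575221 297.58849558] [ 448.3 -130.5   22. ]
side [318 187  16  10  88] [325.21590909 191.68181818] [445.2 -37.9  22. ]
neck (array([543.52721573, 326.63774875, 131.69189454]), np.float64(5.543945715719593))
st scene [471.5 346.9  45. ]
st scene [482.7 248.1  45. ]
st scene [604.3 278.3  45. ]
st scene [593.  378.7  45. ]
st side [601.5 343.6  45. ]
st side [494.2 297.2  45. ]
st side [476.7 362.7  45. ]
st side [578.8 401.7  45. ]
```

View pics/c.png

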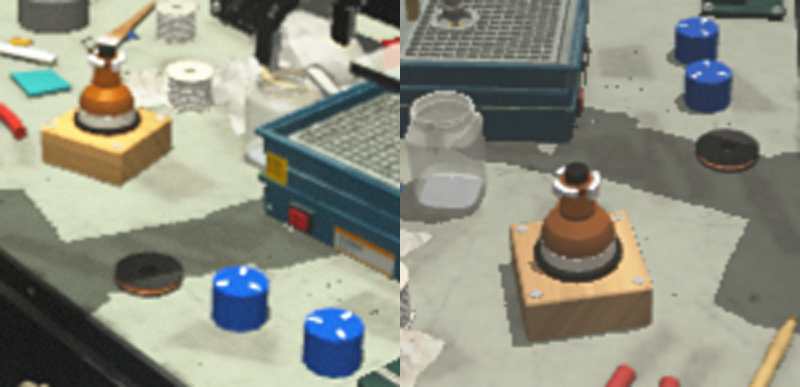

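The left cap is at about (438,-32) and the right one at about (448,-130). I choose the right one, at scene (329,297). Next I'll hover above it and look.

Emit:
carry_out(
  deltas=[
    [-1, 15, -25, 42, 0, 0, 0],
    [-1, 30, -50, 85, 0, 0, 0],
    [-1, 50, -77, 125, 0, 0, 0],
    [-1, 50, -77, 130, 0, 0, 0],
    [-1, 50, -77, 130, 0, 0, 0],
  ],
  newtons=60,
)

```text
time_s: 0.78
eef_pos: [448.4, -130.1, 181.6]
ee_rot: [0.5, 0.5, 0.5, -0.5]
force: [0.3, -0.4, -0.2]
grip_width: 1.001
```

```bash
python3 - <<'E'
from h import *
s=ctrl.sense(); im=snap('wrist','w1.png'); print(s['time_s'],s['eef_pos'],s['ee_rot'],s['force'])
hsv=cv2.cvtColor(im[:,:,::-1].copy(),cv2.COLOR_BGR2HSV)
m=cv2.inRange(hsv,(108,140,50),(130,255,255)); k,l,st,ce=cv2.connectedComponentsWithStats(m)
for i in range(1,k):
    if st[i,4]>300: print(st[i],ce[i],onz('wrist',*ce[i],35,s).round(1))
E
```

```text
0.775 [ 448.38211877 -130.12792565  181.58447177] [ 0.49999591  0.50028458  0.49966226 -0.50005705] [ 0.25507872 -0.38519178 -0.22061179]
[ 250   22   64   72 3041] [281.27425189  57.03913186] [445.2 -10.4  35. ]
[ 274  150   57   60 2354] [301.58368734 179.76338148] [ 463.4 -113.4   35. ]
```

View pics/w1.png

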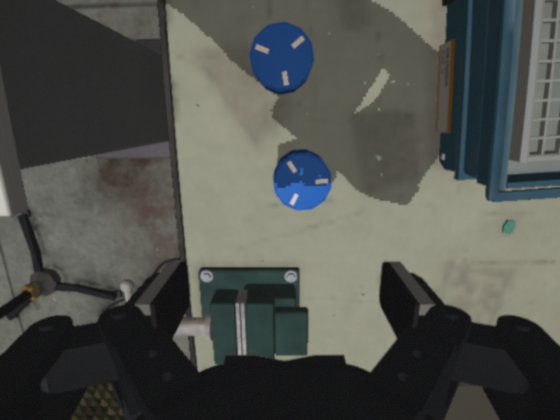

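The view from above shows the target cap at (302,180), with bars near (292,167), (321,181) and (294,200). The other cap is at (281,57) and the vise is below at about (255,310). Now I'll measure the bars.

```bash
cat >> h.py <<'E'
def capfit(im,s,box,zt):
    u,v,w,h=box; sub=im[v:v+h,u:u+w].astype(int)
    m=((sub.min(2)>110)&(sub[:,:,0]>0.6*sub[:,:,2])).astype(np.uint8)
    k,l,st,ce=cv2.connectedComponentsWithStats(m); P=[]
    for i in range(1,k):
        if st[i,4]>=15:
            p=onz('wrist',ce[i][0]+u,ce[i][1]+v,zt,s); P.append(p); print(st[i,4],ce[i]+[u,v],p.round(1))
    return np.array(P)
def three(P):  # centre of equilateral triple & angle mod 120
    c=P.mean(0); a=np.arctan2(P[:,1]-c[1],P[:,0]-c[0]); r=np.hypot(*(P[:,:2]-c[:2]).T)
    return c,np.degrees(np.angle(np.exp(3j*a).mean()))/3,np.degrees(a),r
E
python3 - <<'E'
from h import *
s=ctrl.sense(); im=cv2.imread('pics/w1.png')[:,:,::-1]
P=capfit(im,s,(274,150,57,60),40)
if len(P)==3: print(three(P))
for p in((200,268),(300,268),(302,150),(302,209)): print(p,onz('wrist',*p,0,s).round(1))
print(s['joints'])
E
```

```text
58 [275.18965517 157.34482759] [439.9 -92.2  40. ]
55 [291.45454545 166.50909091] [ 454.2 -100.2   40. ]
52 [321.23076923 180.82692308] [ 480.8 -113.    40. ]
154 [324.53246753 203.62337662] [ 484.5 -134.    40. ]
143 [279.48251748 204.05594406] [ 443.5 -134.5   40. ]
68 [293.67647059 198.91176471] [ 456.4 -129.6   40. ]
(200, 268) [ 354.9 -217.9    0. ]
(300, 268) [ 465.3 -217.6    0. ]
(302, 150) [465.5 -89.4   0. ]
(302, 209) [ 466.4 -150.2    0. ]
[-5.33237467e-01  2.33165937e-01  1.73939028e+00  2.27023498e-04
  1.16829414e+00 -5.33715192e-01]
```

Emit:
carry_out(
  deltas=[
    [-1, 20, 10, -10, -4, 0, 0],
    [-1, 70, 15.5, -16, -4, 0, 0],
    [-1, 75, 15.5, -16, -4, 0, 0],
    [-1, 75, 15.5, -16, -4, 0, 0],
    [-1, 75, 15.5, -16, -4, 0, 0],
  ],
)

```text
time_s: 1.45
eef_pos: [464.3, -114.4, 108.0]
ee_rot: [0.518, 0.482, 0.516, -0.482]
force: [-0.4, 0.4, 0.8]
grip_width: 1.002
```

```bash
python3 - <<'E'
from h import *
s=ctrl.sense(); im=snap('wrist','w2.png'); print(s['time_s'],s['eef_pos'],s['ee_rot'])
hsv=cv2.cvtColor(im[:,:,::-1].copy(),cv2.COLOR_BGR2HSV)
m=cv2.inRange(hsv,(108,140,50),(130,255,255)); k,l,st,ce=cv2.connectedComponentsWithStats(m)
for i in range(1,k):
    if st[i,4]>300: print(st[i],ce[i])
i=max(range(1,k),key=lambda i:st[i,4]*(st[i,1]>80)); P=capfit(im,s,st[i,:4],40)
Q=[p for p in P if np.hypot(p[0]-463.8,p[1]+114.3)<20]; print(three(np.array(Q)))
E
```

```text
1.45 [ 464.30095287 -114.43756587  107.98023678] [ 0.51815244  0.48248672  0.5161614  -0.48197721]
[ 223   13   86   93 5495] [266.32848044  58.64749773]
[ 248  178   73   80 4181] [284.08538627 218.71585745]
93 [249.23655914 191.7311828 ] [438.8 -93.3  40. ]
88 [271.52272727 203.98863636] [ 454.1 -100.7   40. ]
90 [309.12222222 224.71111111] [ 480.7 -113.6   40. ]
204 [254.62254902 250.94117647] [ 444.3 -135.6   40. ]
203 [313.46305419 250.92610837] [ 485.6 -132.7   40. ]
93 [271.90322581 244.52688172] [ 456.1 -129.9   40. ]
(array([ 463.6410849 , -114.71716808,   40.        ]), np.float64(3.906979968831577), array([ 124.24146665,    3.86965011, -116.39017177]), array([16.96269529, 17.11461088, 16.94331894]))
```

Emit:
carry_out(
  deltas=[
    [-1, 50, -0.6, 0, 0, 0, 0],
    [-1, 90, -0.6, 0, 0, 0, 0],
    [-1, 104, -0.6, 0, 0, 0, 0],
    [1, 104, -0.6, 0, 0, 0, 0],
    [1, 104, -0.6, 0, 0, 0, 0],
  ],
  newtons=60,
)

```text
time_s: 2.12
eef_pos: [463.9, -114.6, 3.8]
ee_rot: [0.518, 0.482, 0.516, -0.482]
force: [-2.2, 0.4, 13.9]
grip_width: 0.603
```

Emit:
carry_out(
  deltas=[
    [1, 0, 0, 0, 0, 0, 0],
    [1, 0, 0, 0, 0, 0, 0],
    [1, -40, 0, 0, 0, 0, 0],
    [1, -100, 0, 0, 0, 0, 0],
    [1, -160, 0, 0, 0, 0, 0],
  ],
)

```text
time_s: 2.75
eef_pos: [462.7, -114.0, 165.2]
ee_rot: [0.518, 0.482, 0.517, -0.482]
force: [1.3, 0.4, -1.1]
grip_width: 0.598
```

Emit:
carry_out(
  deltas=[
    [1, -35, 10, -40, 0, 0, 0],
    [1, -35, 26, -95, 0, 0, 0],
    [1, -35, 42, -150, 0, 0, 0],
    [1, -35, 58, -205, 0, 0, 0],
    [1, -35, 74, -260, 0, 0, 0],
  ],
)

```text
time_s: 3.38
eef_pos: [518.7, 152.4, 198.5]
ee_rot: [0.518, 0.483, 0.517, -0.482]
force: [0.4, -0.4, 0.7]
grip_width: 0.596
```

Emit:
carry_out(
  deltas=[
    [1, 0, 15, -50, 0, 0, 0],
    [1, 0, 28, -98, 0, 0, 0],
    [1, 0, 28, -98, 0, 0, 0],
    [1, 0, 28, -98, 0, 0, 0],
    [1, 0, 28, -98, 0, 0, 0],
  ],
)

```text
time_s: 4.0
eef_pos: [539.8, 249.2, 197.8]
ee_rot: [0.517, 0.483, 0.517, -0.482]
force: [0.5, 0.7, -0.2]
grip_width: 0.599
```

```bash
python3 - <<'E'
from h import *
s=ctrl.sense(); im=snap('wrist','w3.png'); print(s['time_s'],s['eef_pos'],s['ee_rot'],s['joints'])
snap('side','s3.png'); snap('scene','a3.png')
c=cv2.resize(im[60:200,190:380],(760,560),interpolation=cv2.INTER_CUBIC); cv2.imwrite('pics/c3.png',c[:,:,::-1])
E
```

```text
4.0 [539.76536369 249.19282321 197.83319539] [ 0.51695352  0.48273338  0.51667836 -0.48246348] [ 2.35672692e-01  4.91271954e-01  1.32693974e+00 -1.17815148e-04
  1.32284798e+00  1.67253189e-01]
```

View pics/c3.png

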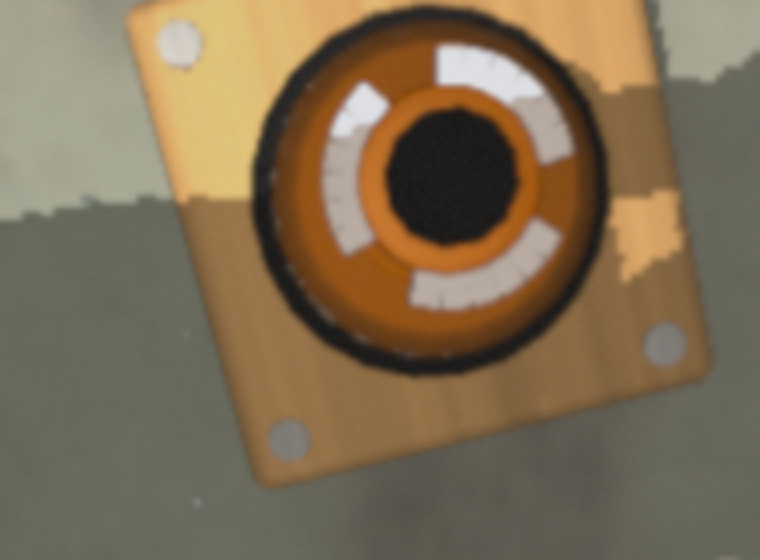

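The crop shows the ring centred near (447,177). Its gaps are at about (558,190), (410,68) and (385,268) in crop pixels. Next I'll measure the ring.

```bash
cat > ring.py <<'E'
from h import *
def ring(im,s,c0,zt,rpx=34):
    hsv=cv2.cvtColor(np.ascontiguousarray(im[:,:,::-1]),cv2.COLOR_BGR2HSV).astype(int)
    v,u=np.mgrid[:420,:560]; d=np.hypot(u-c0[0],v-c0[1])
    m=(hsv[:,:,1]<75)&(hsv[:,:,2]>130)&(d<rpx)&(d>15)
    ys,xs=np.nonzero(m); P=np.array([onz('wrist',x,y,zt,s) for x,y in zip(xs,ys)])[:,:2]
    hull=cv2.convexHull(P.astype(np.float32))[:,0].astype(float)
    f=lambda q:np.hypot(*(hull-q[:2]).T)-q[2]
    from scipy.optimize import least_squares
    q=least_squares(f,[*P.mean(0),20],loss='soft_l1').x
    r=np.hypot(*(P-q[:2]).T); a=np.degrees(np.arctan2(*(P-q[:2])[r>q[2]*.83].T[::-1]))%360
    h,_=np.histogram(a,72,(0,360)); 
    occ=np.sort(a); gaps=[(occ[i],occ[(i+1)%len(occ)]) for i in range(len(occ)) if (occ[(i+1)%len(occ)]-occ[i])%360>20]
    mid=[((x+((y-x)%360)/2)%360,(y-x)%360) for x,y in gaps]
    g=np.degrees(np.angle(np.mean([np.exp(3j*np.radians(x[0])) for x in mid])))/3
    return q,len(P),np.round(mid,1),g
E
python3 - <<'E'
from ring import *
s=ctrl.sense(); im=cv2.imread('pics/w3.png')[:,:,::-1]
for z in(120,130,140): print(z,*ring(im,s,(190+447/4,60+177/4),z))
# seal top centre
v,u=np.mgrid[:420,:560]; m=(np.hypot(u-302,v-104)<22)&(im.max(2)<60); print('seal',u[m].mean(),v[m].mean(),m.sum(),[onz('wrist',u[m].mean(),v[m].mean(),z+10,s).round(1) for z in (120,130,140)])
E
python3 - <<'E'
import cv2,numpy as np
a=cv2.resize(cv2.imread('pics/a3.png')[110:240,190:330],None,fx=2.8,fy=3.2,interpolation=2)
b=cv2.resize(cv2.imread('pics/s3.png')[150:280,210:350],None,fx=2.8,fy=3.2,interpolation=2)
cv2.imwrite('pics/d3.png',np.hstack([a,b]))
E
```

```text
120 [544.92332735 329.20372964  20.48970511] 1124 [[118.1  35. ]
 [238.   34.3]
 [356.8  35.3]] -2.371758696684912
130 [544.429349   328.72257526  19.55088672] 1124 [[118.1  35.1]
 [238.   34.3]
 [356.7  35.3]] -2.371463741522119Traceback (most recent call last):
  File "<stdin>", line 3, in <module>
  File "ring.py", line 6, in ring
    ys,xs=np.nonzero(m); P=np.array([onz('wrist',x,y,zt,s) for x,y in zip(xs,ys)])[:,:2]
                                     ~~~^^^^^^^^^^^^^^^^^^
  File "h.py", line 16, in onz
    o,d=ray(n,u,v,s); return o+d*(z-o[2])/d[2]
        ~~~^^^^^^^^^
  File "h.py", line 8, in ray
    c=viewer.calibration(n)
ValueError: time passes only in moves, steps and waits
```

View pics/d3.png

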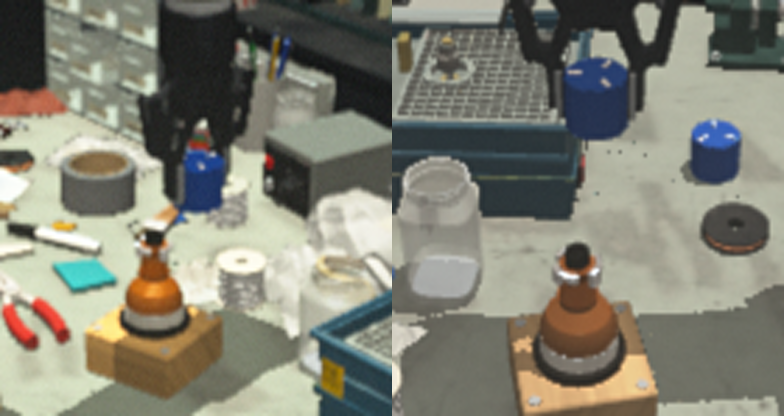

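```bash
sed -i "s/^def snap/import functools\n@functools.cache\ndef cal(n): return viewer.calibration(n)\ndef snap/; s/c=viewer.calibration(n)/c=cal(n)/" h.py && python3 - <<'E'
from ring import *
s=ctrl.sense(); im=cv2.imread('pics/w3.png')[:,:,::-1]
v,u=np.mgrid[:420,:560]; m=(np.hypot(u-302,v-104)<22)&(im.max(2)<60); print('seal',u[m].mean(),v[m].mean(),m.sum(),[onz('wrist',u[m].mean(),v[m].mean(),z+10,s).round(1) for z in (120,130,140)])
X=Rq(s['ee_rot']); print(X.round(4)); 
d=np.array([544.4,328.7,165])-s['eef_pos']; print('tool shift',X.T@d,'yaw',np.degrees(np.arctan2(X[1,1],X[0,1])))
E
```

```text
seal 302.4981549815498 103.79212792127922 813 [array([544.9, 329. , 130. ]), array([544.3, 328.4, 140. ]), array([543.8, 327.9, 150. ])]
[[ 4.000e-04  9.976e-01  6.860e-02]
 [ 0.000e+00  6.860e-02 -9.976e-01]
 [-1.000e+00  4.000e-04 -0.000e+00]]
tool shift [ 32.64517263  10.01408145 -78.74655268] yaw 3.936157208152724
```

Emit:
carry_out(
  deltas=[
    [1, 0, 5, -40, 3, 0, 0],
    [1, 0, 10, -78.5, 6.3, 0, 0],
    [1, 33, 10, -78.5, 6.3, 0, 0],
    [1, 33, 10, -78.5, 6.3, 0, 0],
    [1, 33, 10, -78.5, 6.3, 0, 0],
  ],
)

```text
time_s: 4.78
eef_pos: [544.7, 328.8, 165.6]
ee_rot: [0.49, 0.511, 0.489, -0.51]
force: [0.0, 0.1, 0.1]
grip_width: 0.6
```

```bash
python3 - <<'E'
from h import *
s=ctrl.sense(); print(s['time_s'],s['eef_pos'],s['force'],s['wrist_torque'],s['joints'])
X=Rq(s['ee_rot']); print('yaw',np.degrees(np.arctan2(X[1,1],X[0,1])))
a=snap('scene','a4.png');b=snap('side','s4.png');
a=cv2.resize(a[150:220,205:290],None,fx=4.6,fy=5,interpolation=2);b=cv2.resize(b[190:260,235:320],None,fx=4.6,fy=5,interpolation=2)
cv2.imwrite('pics/d4.png',np.hstack([a,b])[:,:,::-1])
E
```

```text
4.775 [544.73566712 328.77041617 165.6174319 ] [0.02468486 0.07397123 0.08735233] [-0.05810142  0.01185782  0.06022676] [ 3.59204815e-01  6.09396068e-01  1.22246805e+00 -1.49793035e-05
  1.30830698e+00  4.00139880e-01]
yaw -2.3452047256693302
```

View pics/d4.png

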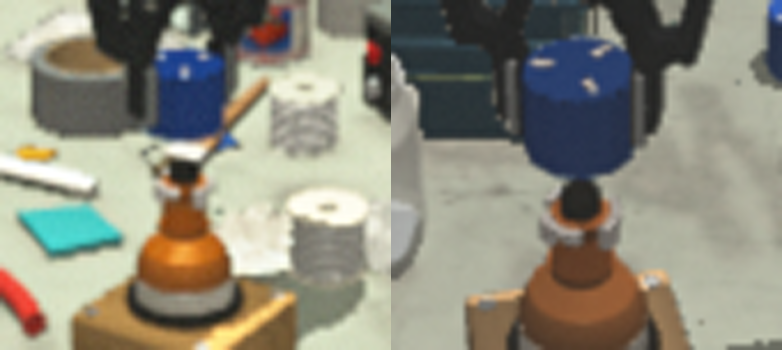

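The cap sits over the neck in both views: centre column 187 against 184 in scene, and 580 against 580 in side. I'll go down gently.

Emit:
carry_out(
  deltas=[
    [1, 15, 0, 0, 0, 0, 0],
    [1, 25, 0, 0, 0, 0, 0],
    [1, 28, 0, 0, 0, 0, 0],
    [1, 30, 0, 0, 0, 0, 0],
    [1, 30, 0, 0, 0, 0, 0],
  ],
)

```text
time_s: 5.5
eef_pos: [544.3, 329.2, 134.4]
ee_rot: [0.49, 0.51, 0.49, -0.51]
force: [0.1, 0.1, 0.7]
grip_width: 0.601
```

Emit:
carry_out(
  deltas=[
    [1, 1, 0, 0, 0, 0, 0],
    [1, 2, 0, 0, 0, 0, 0],
    [1, 3, 0, 0, 0, 0, 0],
    [1, 4, 0, 0, 0, 0, 0],
    [1, 4, 0, 0, 0, 0, 0],
  ],
)

```text
time_s: 6.12
eef_pos: [544.1, 329.2, 130.2]
ee_rot: [-0.49, -0.51, -0.49, 0.51]
force: [-0.2, 0.3, 0.2]
grip_width: 0.599
```

Emit:
carry_out(
  deltas=[
    [1, 1, 0, 0, 0, 0, 0],
    [1, 2, 0, 0, 0, 0, 0],
    [1, 3, 0, 0, 0, 0, 0],
    [1, 3, 0, 0, 0, 0, 0],
    [1, 3, 0, 0, 0, 0, 0],
  ],
)

```text
time_s: 6.75
eef_pos: [544.2, 329.2, 127.3]
ee_rot: [0.49, 0.51, 0.49, -0.51]
force: [0.2, -0.2, -0.2]
grip_width: 0.597
```

Emit:
carry_out(
  deltas=[
    [1, 1, 0, 0, 0, 0, 0],
    [1, 1.5, 0, 0, 0, 0, 0],
    [1, 2, 0, 0, 0, 0, 0],
    [1, 2, 0, 0, 0, 0, 0],
    [1, 2, 0, 0, 0, 0, 0],
  ],
)

```text
time_s: 7.38
eef_pos: [544.3, 329.2, 125.5]
ee_rot: [0.49, 0.51, 0.49, -0.51]
force: [0.1, -0.1, 2.9]
grip_width: 0.599
```

```bash
python3 - <<'E'
from h import *
s=ctrl.sense(); print(s['eef_pos'],s['force'],s['wrist_torque'])
E
```

```text
[544.27203066 329.24298957 125.48484557] [ 0.07126352 -0.11814499  2.94049943] [-0.050093    0.0712753   0.01983705]
```

Emit:
carry_out(
  deltas=[
    [1, 0.5, 0, 0, 0, 0, 0],
    [1, 1, 0, 0, 0, 0, 0],
    [1, 1, 0, 0, 0, 0, 0],
    [1, 1, 0, 0, 0, 0, 0],
    [1, 1, 0, 0, 0, 0, 0],
  ],
)

```text
time_s: 8.0
eef_pos: [544.3, 329.2, 124.4]
ee_rot: [0.49, 0.51, 0.49, -0.51]
force: [-0.6, 0.7, 3.5]
grip_width: 0.6
```

Emit:
carry_out(
  deltas=[
    [1, 1, 0, 0, 0, 0, 0],
    [1, 2, 0, 0, 0, 0, 0],
    [1, 3, 0, 0, 0, 0, 0],
    [1, 3, 0, 0, 0, 0, 0],
    [1, 3, 0, 0, 0, 0, 0],
  ],
)

```text
time_s: 8.62
eef_pos: [544.3, 329.3, 122.0]
ee_rot: [0.49, 0.51, 0.49, -0.51]
force: [-2.9, -1.7, 8.5]
grip_width: 0.599
```

Emit:
carry_out(
  deltas=[
    [1, 1, 0, 0, 0, 0, 0],
    [1, 2, 0, 0, 0, 0, 0],
    [1, 3, 0, 0, 0, 0, 0],
    [1, 3, 0, 0, 0, 0, 0],
    [1, 3, 0, 0, 0, 0, 0],
  ],
)

```text
time_s: 9.25
eef_pos: [544.4, 329.3, 119.6]
ee_rot: [0.49, 0.51, 0.49, -0.51]
force: [-3.4, -1.7, 12.0]
grip_width: 0.599
```

```bash
python3 - <<'E'
from h import *
s=ctrl.sense(); print(s['eef_pos'],s['force'],s['wrist_torque'],s['joints'][5])
E
```

```text
[544.37174435 329.2605191  119.61427242] [-3.41238975 -1.72667109 11.95483941] [-0.31019177  0.58611564 -0.04904874] 0.40028876866527735
```

Emit:
carry_out(
  deltas=[
    [1, 1, -0.6, 0.3, 0, 0, 0],
    [1, 2, -0.6, 0.3, 0, 0, 0],
    [1, 2.7, -0.6, 0.3, 0, 0, 0],
    [1, 2.7, -0.6, 0.3, 0, 0, 0],
    [1, 2.7, -0.6, 0.3, 0, 0, 0],
  ],
)

```text
time_s: 9.88
eef_pos: [544.3, 329.3, 117.7]
ee_rot: [0.49, 0.511, 0.489, -0.509]
force: [-2.0, 0.3, 15.4]
grip_width: 0.6
```

Emit:
carry_out(
  deltas=[
    [1, 1.2, -0.4, 0, 0, 0, 0],
    [1, 1.2, -0.4, 0, 0, 0, 0],
    [1, 1.2, -0.4, 0, 5, 0, 0],
    [1, 1.2, -0.4, 0, 10, 0, 0],
    [1, 1.2, -0.4, 0, 10, 0, 0],
  ],
)

```text
time_s: 10.5
eef_pos: [544.7, 329.5, 117.1]
ee_rot: [0.444, 0.553, 0.443, -0.549]
force: [-0.2, -0.9, 16.3]
grip_width: 0.601
```

```bash
python3 - <<'E'
from h import *
s=ctrl.sense(); print(s['eef_pos'],s['force'],s['wrist_torque'],s['joints'][5])
E
```

```text
[544.66323116 329.45375608 117.05000488] [-0.24262264 -0.94000237 16.32276173] [-0.05391852 -0.00386657 -0.0615055 ] 0.5759346087490222
```

Emit:
carry_out(
  deltas=[
    [1, 0.6, 0, 0, 5, 0, 0],
    [1, 0.6, 0, 0, 10, 0, 0],
    [1, 0.6, 0, 0, 15, 0, 0],
    [1, 0.6, 0, 0, 20, 0, 0],
    [1, 0.6, 0, 0, 20, 0, 0],
  ],
)

```text
time_s: 11.12
eef_pos: [544.8, 329.5, 116.6]
ee_rot: [0.341, 0.622, 0.341, -0.617]
force: [-0.4, 0.2, 17.0]
grip_width: 0.601
```

```bash
python3 - <<'E'
from h import *
s=ctrl.sense(); print(s['eef_pos'],s['force'],s['wrist_torque'],s['joints'][5])
E
```

```text
[544.81271273 329.54143754 116.64208145] [-0.39642083  0.1772166  16.99202107] [-0.02535676 -0.08898684  0.03736347] 0.9249956717358081
```

Emit:
carry_out(
  deltas=[
    [1, 0, 0, 0, 6, 0, 0],
    [1, 0, 0, 0, 12, 0, 0],
    [1, 0, 0, 0, 18, 0, 0],
    [1, 0, 0, 0, 24, 0, 0],
    [1, 0, 0, 0, 28, 0, 0],
  ],
)

```text
time_s: 11.75
eef_pos: [544.8, 329.5, 116.6]
ee_rot: [0.18, 0.686, 0.181, -0.682]
force: [0.5, -0.2, 17.3]
grip_width: 0.599
```

```bash
python3 - <<'E'
from h import *
s=ctrl.sense(); print(s['eef_pos'],s['force'],s['wrist_torque'],s['joints'][5])
X=Rq(s['ee_rot']); print('yaw',np.degrees(np.arctan2(X[1,1],X[0,1])))
snap('scene','a5.png');im=snap('side','s5.png')
E
```

```text
[544.83841127 329.49849866 116.60566137] [ 0.46175692 -0.22765703 17.32014818] [-0.0084128  -0.0744855   0.03752327] 1.4153558269155893
yaw -60.450703544384844
```

Emit:
carry_out(
  deltas=[
    [1, -1, 0, 0, 0, 0, 0],
    [1, -2, 0, 0, 0, 0, 0],
    [1, -3, 0, 0, 0, 0, 0],
    [1, -4, 0, 0, 0, 0, 0],
    [1, -4, 0, 0, 0, 0, 0],
  ],
)

```text
time_s: 12.48
eef_pos: [544.8, 329.5, 119.9]
ee_rot: [0.181, 0.686, 0.181, -0.681]
force: [3.7, 1.1, 12.9]
grip_width: 0.602
```

Emit:
carry_out(
  deltas=[
    [1, -0.5, 0, 0, 0, 0, 0],
    [1, -1, 0, 0, 0, 0, 0],
    [1, -1.5, 0, 0, 0, 0, 0],
    [1, -1.5, 0, 0, 0, 0, 0],
    [1, -1.5, 0, 0, 0, 0, 0],
  ],
)

```text
time_s: 13.1
eef_pos: [544.8, 329.5, 121.0]
ee_rot: [0.181, 0.685, 0.181, -0.682]
force: [2.6, 1.3, 10.0]
grip_width: 0.599
```

```bash
python3 - <<'E'
from h import *
s=ctrl.sense(); print(s['eef_pos'],s['force'],s['wrist_torque'])
E
```

```text
[544.75840003 329.48276661 120.9948172 ] [ 2.56170288  1.31172466 10.01700664] [ 0.18017807 -0.59006598 -0.05404491]
```

Emit:
carry_out(
  deltas=[
    [1, -0.5, 0, 0, 0, 0, 0],
    [1, -1, 0, 0, 0, 0, 0],
    [1, -1.5, 0, 0, 0, 0, 0],
    [1, -1.5, 0, 0, 0, 0, 0],
    [1, -1.5, 0, 0, 0, 0, 0],
  ],
)

```text
time_s: 13.72
eef_pos: [544.7, 329.5, 122.2]
ee_rot: [0.181, 0.685, 0.181, -0.682]
force: [3.7, 2.1, 9.0]
grip_width: 0.598
```

Emit:
carry_out(
  deltas=[
    [1, -0.5, 0, 0, 0, 0, 0],
    [1, -1, 0, 0, 0, 0, 0],
    [1, -1, 0, 0, 0, 0, 0],
    [1, -1, 0, 0, 0, 0, 0],
    [1, -1, 0, 0, 0, 0, 0],
  ],
)

```text
time_s: 14.35
eef_pos: [544.7, 329.4, 122.7]
ee_rot: [0.181, 0.685, 0.181, -0.682]
force: [5.4, 1.9, 5.4]
grip_width: 0.597
```

Emit:
carry_out(
  deltas=[
    [1, -0.5, 0, 0, 0, 0, 0],
    [1, -1, 0, 0, 0, 0, 0],
    [1, -1, 0, 0, 0, 0, 0],
    [1, -1, 0, 0, 0, 0, 0],
    [1, -1, 0, 0, 0, 0, 0],
  ],
)

```text
time_s: 14.98
eef_pos: [544.6, 329.4, 123.2]
ee_rot: [0.181, 0.685, 0.181, -0.682]
force: [7.2, 3.0, 2.0]
grip_width: 0.601
```

The upward pull meets a hard stop: the force drops about 3.5 N per 0.5 mm, where the seal alone would give 1 N. That means the lugs have caught. I'll ease off the pull and release.

Emit:
carry_out(
  deltas=[
    [1, 1.5, 0, 0, 0, 0, 0],
    [1, 1.5, 0, 0, 0, 0, 0],
    [-1, 1.5, 0, 0, 0, 0, 0],
    [-1, 1.5, 0, 0, 0, 0, 0],
    [-1, 1.5, 0, 0, 0, 0, 0],
  ],
)

```text
time_s: 15.6
eef_pos: [542.9, 328.8, 120.7]
ee_rot: [-0.181, -0.683, -0.181, 0.684]
force: [0.4, -0.6, 0.2]
grip_width: 1.001
```

Emit:
carry_out(
  deltas=[
    [-1, 0, 0, 0, 0, 0, 0],
    [-1, -15, 0, 0, 0, 0, 0],
    [-1, -45, 0, 0, 0, 0, 0],
    [-1, -95, 0, 0, 0, 0, 0],
    [-1, -95, 0, 0, 0, 0, 0],
  ],
)

```text
time_s: 16.23
eef_pos: [544.5, 329.5, 221.7]
ee_rot: [0.181, 0.687, 0.182, -0.68]
force: [-0.7, -0.0, 0.3]
grip_width: 0.999
```

```bash
python3 - <<'E'
from ring import *
s=ctrl.sense(); im=snap('wrist','w6.png'); a=snap('scene','a6.png'); b=snap('side','s6.png')
print(s['time_s'],s['eef_pos'],s['force'],s['grip_width'])
hsv=cv2.cvtColor(np.ascontiguousarray(im[:,:,::-1]),cv2.COLOR_BGR2HSV)
m=cv2.inRange(hsv,(108,140,50),(130,255,255)); k,l,st,ce=cv2.connectedComponentsWithStats(m)
for i in range(1,k):
    if st[i,4]>500:
        print(st[i]); P=capfit(im,s,st[i,:4],158); Q=np.array([p for p in P if np.hypot(p[0]-544.5,p[1]-329)<21])
        if len(Q)==3: print(three(Q))
f=lambda x:cv2.resize(x,(400,300))
top=np.hstack([cv2.resize(a[130:240,190:330],(400,314),interpolation=2),cv2.resize(b[180:290,210:350],(400,314),interpolation=2)])
cv2.imwrite('pics/d6.png',np.vstack([top,np.hstack([cv2.resize(im,(380,285)),cv2.resize(b,(420,285))])])[:,:,::-1])
E
```

```text
16.225 [544.54788408 329.54596562 221.71963141] [-0.65797194 -0.0125503   0.28130302] 0.999377564910017
[ 247  181   75   81 4193]
76 [271.35526316 206.51315789] [551.7 344.2 158. ]
75 [310. 228.] [551.6 314.2 158. ]
63 [272.04761905 248.49206349] [525.9 329.3 158. ]
159 [314.24528302 256.5408805 ] [535.2 301.  158. ]
(array([543.06806366, 329.21611777, 158.        ]), np.float64(59.80033163945968), array([ 59.97164148, -60.4562403 , 179.8855886 ]), array([17.25636172, 17.21232461, 17.12280401]))
```

View pics/d6.png

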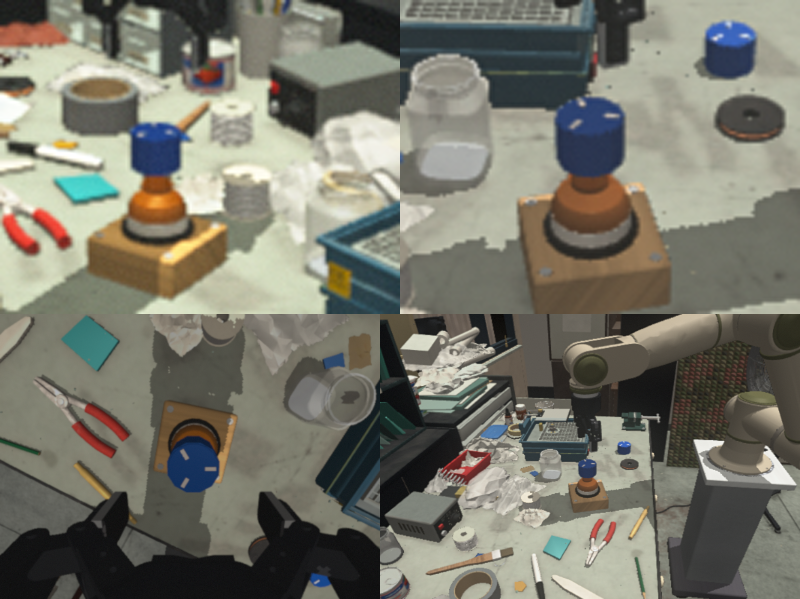

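The cap sits upright on the bottle. Its bars are at 59.8°, equal to -60.2° by symmetry, which is 57.8° past the gap and mid-notch. The gripper is clear and the bystanders look unmoved. I'm handing in.

```bash
python3 -c "
from rig import order
print(order.finish_job())"
```

```text
the job is handed in; nothing more can be done
None
```

The blue cap is on the amber bottle and locked, as far as my checks can tell. I took the cap farthest to the robot's right, lowered its lugs through the gaps and pressed it against the seal. I then turned it about 58° clockwise, let go and handed in at about 16 s of the 61 s allowed.

- **Force:** the highest push I read was about 17 N, against the 25 N limit.
- **Lock:** when I pulled up before letting go, the cap caught at about 3.5 mm of seal press. That is the depth expected for a locked cap.
- **After letting go:** the cap stands upright, with its bars 57.8° past the gap centre. The notch allows about 53 to 63°. The gripper was 100 mm up and touching nothing.
- **Bystanders:** the foil roll, spool, jar and pliers look unmoved in the pictures; I did not measure them.
- **One check that disagreed slightly:** judging from the size of the bars, the cap's top is about 2 mm higher than the 158 mm expected when locked. An unlocked cap would stand about 3.5 mm higher. The difference is within the camera's accuracy, and I trusted the pull test and the angle.

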